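Stand up a storage tube and load the cap carousel

ROBOT

A 7-joint arm with a two-finger parallel gripper is mounted at the origin on the work surface. World frame = base frame: x ahead of the robot, y to its left, z up, the work surface at z = 0. Lengths are in m, angles in rad, forces in N, time in s.
With the tool pointing down it reaches from about 0.425 to 0.875 m from the base axis. Payload 4.7 kg.
Tool frame: the origin (TCP) lies midway between the tips of the shut fingers; the grasp point (between the pads) lies 19 mm behind it; z points along the fingers, y is the direction in which the jaws open and shut (so a half turn about z gives the same grasp; the last joint's range is limited). The gripper opens to 85 mm and grips with 20 to 120 N. Pads are 22 mm wide; open, the fingers measure 114 mm over their backs; the gripper's body (76 mm by 85 mm) begins 54 mm behind the grasp point. The pads swing forward as they close: fully open they stand 13 mm farther back than shut.
Start: joints at [-1.316, 0.321, -0.07, 1.45, 0.023, 1.371, -0.057], TCP at [0.155, 0.631, 0.231] pointing down, gripper open.
Joint ranges: [-2.86, 2.86], [-0.3, 2.09], [-1.38, 1.24], [0.06, 2.45], [-1.56, 4.7], [0.09, 2.05], [-2.69, 2.69]. Speed limits (rad/s): [2.57, 2.57, 3.14, 3.14, 3.14, 3.14, 3.14].

INTERFACE

Orientations are given as a rotation vector (axis times angle).
In Python, from station import env gives the robot as it stands. Calls block until the motion is done:
- env.reach(position, orientation): joint-space move of the TCP to a pose.
- env.servo_line(position, rot=None, vel=0.15, contact_N=None): straight line of the TCP; rot=None keeps the orientation; vel is the mean speed in m/s. With contact_N (N) it stops when the force on the tool has changed by that much, and returns True; else False.
- env.movej(angles): joint-space move.
- env.command_gripper(opening, grip_force=None): opening from 0.0 (shut) to 1.0 (fully open); grip_force is the grip in N (None keeps the last); returns when the fingers have stopped.
- env.dwell(seconds).
- env.ik(position, orientation): joint angles nearest the present ones, or None.
- env.grab_frame(name): name is "scene" or "top" or "wrist"; returns a dict with "frame" (384x512x3 uint8, red, green, blue), "fovy" (degrees; the focal length in pixels is half the picture's height over the tangent of half this angle, whatever the lens; pixels are square), "cx", "cy" (the principal point, pixels), "camera_from_world" (4x4, takes a point from world to camera coordinates); the wrist camera has in their place "T_tool_cam" (4x4, takes a point from camera to tool coordinates, whose origin is the TCP and whose axes are the flange's). Camera axes: x right, y up, looking along -z (the intrinsics and any distortion apply to the point x, -y, -z); pixel columns grow to the right and rows downward; lengths in m; the calibration is good to about 2 mm. A picture is of the moment at which its call begins: read the wrist's pose just before it. There is no depth.
A pose or a line that the arm cannot do raises env.PlanningError and nothing moves.
- env.hand_in(): hands the job in, once; it reports no verdict.
Trained networks look in the newest picture that a camera, given by its name, has taken for a name from the list of things; names that differ only in an ending like _2 or _b are one class to them, and where a whole thing is asked for, a point or a joint stands for the part that bears it (a point fixed in the world has none). Each returns a list of dicts, best first, with "confidence" (0 to 1); they miss things now and then, are a little off and sometimes report something else, mostly with a low value. They report only what shows in the picture. A call takes as long as a camera call. They do not tell look-alikes from the thing itself.
- env.boxes_of(query, camera): "rect" ([left, top, right, bottom] as shares, 0 to 1, of the picture: columns of its width, rows of its height, round what is visible of it).
Readings, each from a call of its own:
- env.current_time_s(): time.
- env.current_q(): joint angles.
- env.current_joint_velocities(): joint speeds.
- env.current_joint_efforts(): joint torques, N m.
- env.current_tcp_pos(): TCP position.
- env.current_eef_rot(): TCP orientation.
- env.current_ft_force(): force on the tool from outside, world axes, zero at the start.
- env.current_torque(): the same for the moment, N m.
- env.current_opening(): opening from 0.0 (shut) to 1.0 (fully open).
Only numpy, scipy, OpenCV 4.12 (cv2) and the standard library are available. Lean on these libraries where they do the work, as an engineer would, in place of code of your own. Each camera call takes 0.05 s, during which the arm holds its last target. There are 200 camera calls.

TASK

Raise the square storage tube lying on the table by tipping it up on its foot - the foot stays on the table until the tube is upright - and let go so that it stands there by itself. Then set it gently, foot down, into the carousel's empty bay at the pointer and let go, and last turn the carousel exactly one click counter-clockwise seen from above, so that the next empty bay comes to the pointer. Leave the bottle, the jar and the stack of beer mats where they are.

Things in the scene. Friction and masses are not known exactly. Their poses are not given: they have to be found in the camera images.
- tube_knob (a point): Centre of the black ball knob (32 mm diameter) on the lid of the loose storage tube, on the tube's axis 162 mm from its foot; a 16 mm neck joins it to the lid. Held lightly by the knob, the tube swings between the fingertips. The point's z axis runs along the tube from foot to knob; x and y are square to its flat sides. At the start the tube lies on one flat side, knob and axis 23 mm above the table.
- tube_mid (a point): Centre of the square part of that tube, on its axis 71 mm from the foot; same axes.
- tube_foot (a point): Centre of the flat foot (46 x 46 mm end face) of that tube; same axes. It is 23 mm above the table when lying, 0 when standing on the table.
- bay (a point): Centre of the floor of the empty bay at the pointer at the start, to be loaded; it turns with the carousel. Square open-topped plywood bay, 62 x 62 mm inside, walls 4 mm thick and 60 mm high, floor 27 mm above the table, centre 115 mm from the carousel's axis. x and y are square to its walls; x points to the carousel's axis.
- handle (a point): Middle of the wooden bar handle on top of the carousel's column (28 mm diameter, its last 45 mm under the bar 12 mm), on the turning axis, 235 mm above the table. The bar is 90 mm long along this point's y axis, 16 mm thick along its x axis and 30 mm high (220 to 250 mm above the table). It turns with the carousel.
- carousel (a joint): Turning angle of the carousel, rad, about the vertical, growing counter-clockwise seen from above. Sprung click stops 60 degrees apart at -1.047, 0, 1.047 and 2.094; it starts near 0. Turning over a stop takes about 0.4 N m; released within about 20 degrees of a stop it settles onto that stop.
- pointer (a point): Top of the pointer, a dark 22 mm steel block with a bright round cap, on the table beside the turntable, 184 mm from its axis and 42 mm high, fixed to the carousel's base. Its x axis points to the carousel's axis.
- turntable (a point): White turntable, 320 mm diameter, with six equal bays 60 degrees apart, and the handle. Going counter-clockwise from the bay at the pointer come three full bays (like tubes fixed in them, knob tops 205 mm above the table), then two empty ones: the next empty bay adjoins on the clockwise side. This point: on the turning axis, 27 mm above the table; z up.
- tube: The loose storage tube: square plastic tube 46 x 46 mm, grey with a black lid, 142 mm from foot to lid top, 178 mm overall with the knob, about 0.4 kg, its weight near the middle of the square part. Origin at the centre of its foot, z axis from foot to knob.
- bottle: Bystander: clear drinks bottle with white cap, 66 mm diameter, 200 mm high, standing; origin at its underside.
- jar: Bystander: low glass jar with steel lid, 72 mm diameter, 70 mm high; origin at its underside.
- mats: Bystander: stack of round cork beer mats, one piece, 94 mm diameter, 28 mm high; origin at its underside.
Not all that is in view belongs to the job. What is shaped like the tube but blue or turquoise is not meant.

How it is judged:
By the outcome, as a careful person would: the job done as asked, in the order asked, and still so for the second after the job is handed in, with the robot touching nothing.
It also fails if it takes over 70 s, if anything falls off the work surface, if the arm or the gripper's body presses on something with over 40 N, if the wrist force passes 120 N, or if a joint passes its speed limit or range.

## Working session

There is one attempt and no reset: what is moved stays moved. The work goes in short steps, each a Python script; the robot and the scene stay as the last script left them, time stands still between calls to the robot, and variables do not carry over. Pictures are saved under pics/ and viewed, about 8 in all and at most 12, crops included, and the job is handed in when it is done.

```bash
mkdir -p pics; ls
cat > h.py <<'E'
import numpy as np, cv2
from scipy.spatial.transform import Rotation as R
from station import env
def grab(n):
    T=None
    if n=="wrist":
        T=np.eye(4);T[:3,:3]=R.from_rotvec(env.current_eef_rot()).as_matrix();T[:3,3]=env.current_tcp_pos()
    f=env.grab_frame(n)
    f["cw"]=np.array(f["camera_from_world"]) if n!="wrist" else np.linalg.inv(T@np.array(f["T_tool_cam"]))
    h=f["frame"].shape[0]; f["f"]=h/2/np.tan(np.radians(f["fovy"])/2)
    return f
def px(f,P):
    p=f["cw"]@np.append(P,1); return np.array([f["cx"]+f["f"]*p[0]/-p[2], f["cy"]+f["f"]*-p[1]/-p[2]])
def at_z(f,uv,z):
    d=np.array([(uv[0]-f["cx"])/f["f"],-(uv[1]-f["cy"])/f["f"],-1]); M=np.linalg.inv(f["cw"])
    d=M[:3,:3]@d; o=M[:3,3]; return o+d*(z-o[2])/d[2]
def save(f,n,crop=None,s=1):
    im=cv2.cvtColor(f["frame"],cv2.COLOR_RGB2BGR)
    if crop: im=im[crop[1]:crop[3],crop[0]:crop[2]]
    cv2.imwrite(f"pics/{n}.png",cv2.resize(im,None,fx=s,fy=s,interpolation=cv2.INTER_CUBIC))
E
python3 - <<'E'
from h import *
np.set_printoptions(precision=3,suppress=True)
ims=[]
for n in("scene","top"):
    f=grab(n); print(n,[k for k in f],f["f"],f["cx"],f["cy"],np.linalg.inv(f["cw"])[:3])
    print({k:f[k] for k in f if 'dist' in k or 'lens' in k})
    ims.append(cv2.cvtColor(f["frame"],4))
    for q in("tube","tube_knob","tube_foot","bay","handle","pointer","turntable","bottle","jar","mats"):
        for b in env.boxes_of(q,n)[:6]:
            r=np.array(b["rect"])*[512,384,512,384]; print(q,r.round(),round(b["confidence"],2))
    cv2.imwrite(f"pics/{n}0.png",cv2.resize(ims[-1],(800,600),interpolation=2))
    np.save(n,f,allow_pickle=True)
E
```

```text
pics
scene ['frame', 'fovy', 'cx', 'cy', 'camera_from_world', 'cw', 'f'] 447.14056705631606 261.60468623162416 193.36253935688373 [[-0.557 -0.563  0.61   1.279]
 [ 0.83  -0.382  0.405  0.513]
 [ 0.005  0.733  0.68   1.03 ]]
{}
tube [ 96. 214. 155. 243.] 0.96
tube [377. 188. 395. 233.] 0.89
tube [184. 195. 223. 232.] 0.76
tube [241. 158. 264. 191.] 0.66
tube_knob [239. 157. 269. 195.] 0.71
tube_knob [186. 194. 225. 235.] 0.67
tube_knob [ 92. 209. 157. 242.] 0.65
tube_knob [379. 190. 395. 233.] 0.65
tube_foot [242. 153. 267. 195.] 0.92
tube_foot [375. 187. 396. 235.] 0.87
tube_foot [184. 199. 220. 231.] 0.63
tube_foot [ 92. 215. 152. 246.] 0.6
bay [242. 202. 358. 326.] 0.92
handle [241. 203. 359. 324.] 0.93
pointer [227. 207. 359. 321.] 0.88
turntable [243. 203. 359. 323.] 0.87
jar [148. 243. 172. 275.] 0.61
mats [371. 252. 401. 285.] 0.65
top ['frame', 'fovy', 'cx', 'cy', 'camera_from_world', 'cw', 'f'] 459.4808511921521 241.09918950613397 203.07024637571394 [[ 0.027  0.987 -0.162  0.261]
 [-1.     0.027 -0.003 -0.022]
 [ 0.001  0.162  0.987  1.549]]
{}
tube [269. 177. 320. 206.] 0.93
tube [275. 241. 299. 298.] 0.71
tube [130. 259. 165. 314.] 0.6
tube_knob [270. 177. 322. 201.] 0.97
tube_knob [273. 241. 295. 297.] 0.96
tube_knob [326. 117. 363. 161.] 0.8
tube_knob [130. 260. 160. 315.] 0.74
tube_foot [266. 174. 321. 202.] 0.84
tube_foot [132. 259. 162. 313.] 0.71
tube_foot [276. 242. 298. 293.] 0.67
tube_foot [324. 116. 359. 166.] 0.57
bay [133. 129. 234. 228.] 0.91
handle [270. 177. 320. 208.] 0.42
pointer [135. 128. 237. 229.] 0.67
pointer [276. 116. 301. 140.] 0.53
pointer [334. 233. 366. 260.] 0.32
turntable [135. 127. 232. 229.] 0.71
bottle [108. 212. 139. 239.] 0.69
bottle [332. 232. 364. 257.] 0.63
jar [274. 115. 301. 141.] 0.93
mats [110. 214. 138. 239.] 0.79
```

```bash
sleep 1
```

```text
(no output)
```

View pics/top0.png

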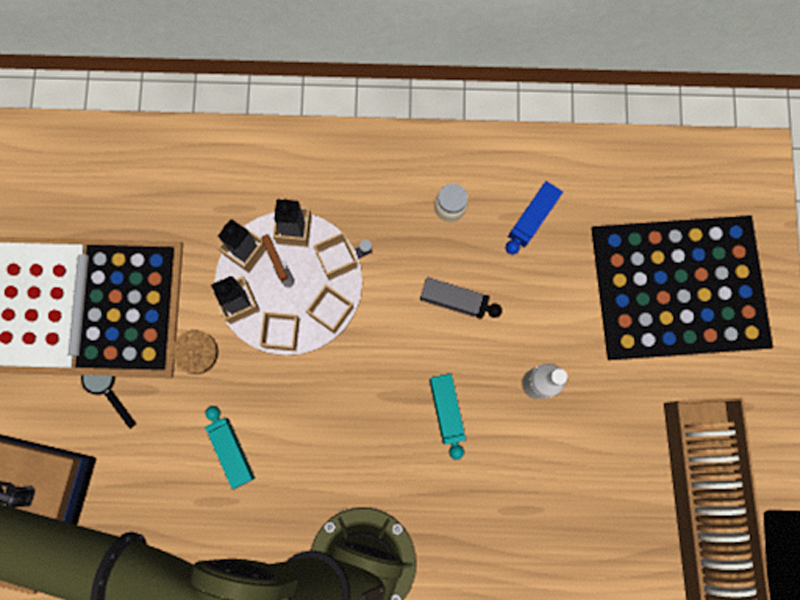

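View pics/scene0.png

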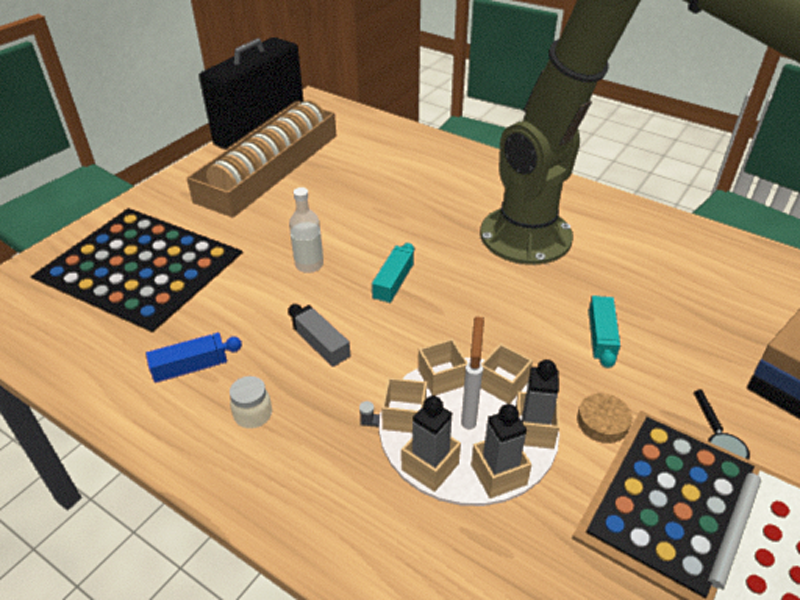

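Tube-shaped candidates in the 800x600 top picture:
- Grey with a black knob at (460,298).
- Blue at (535,215).
- Turquoise at (448,415).
- Turquoise at (230,450).
- Three fixed grey tubes in the bays.

The loose grey one at (460,298), knob at (494,310), fits the description. The pointer is at (365,247), next to the empty bay at (337,257). I'll confirm with an enlarged crop.

Run:
```python
from h import *
f=np.load("top.npy",allow_pickle=True).item()
save(f,"crop_top",(130,110,330,240),4)
for uv,z in(((316,198.5),.023),((270,186),.046),((233.5,157),.042)): print(uv,at_z(f,uv,z).round(3))
```

```text
(316, 198.5) [ 0.533 -0.269  0.023]
(270, 186) [ 0.567 -0.112  0.046]
(233.5, 157) [0.664 0.013 0.042]
```

View pics/crop_top.png

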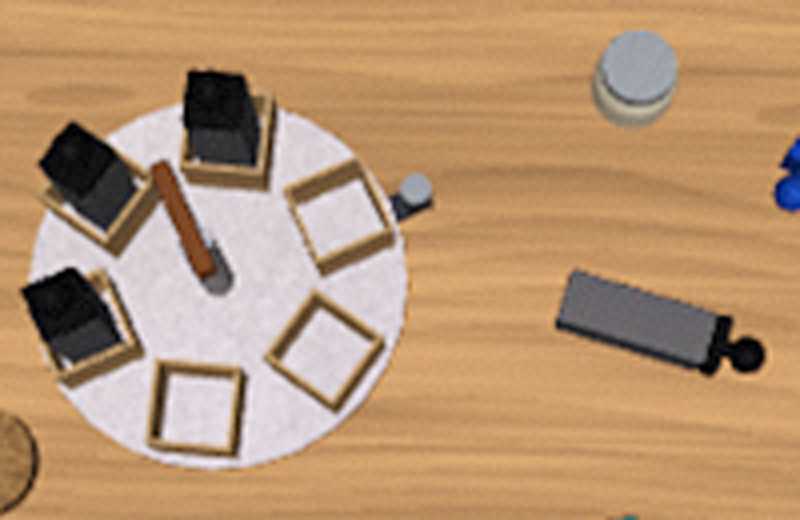

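The crop confirms it: the grey tube is loose, with a black lid and a knob at crop (745,354), lying near the jar. The bay at crop (340,218) is empty and lies at the pointer, whose cap is at (415,189). The bar handle is roughly perpendicular to that bay's radius. Next I'll refine the positions with the wrist camera.

```bash
cat >> h.py <<'E'
np.set_printoptions(precision=4,suppress=True)
def down(d):
    "tool down, jaw (tool y) along horizontal direction d"
    y=np.array([d[0],d[1],0.])/np.hypot(d[0],d[1]); z=np.array([0,0,-1.]); return R.from_matrix(np.c_[np.cross(y,z),y,z]).as_rotvec()
def st(): print("t",round(env.current_time_s(),2),"tcp",np.array(env.current_tcp_pos()),"F",np.array(env.current_ft_force()).round(1),"op",round(env.current_opening(),3))
E
python3 - <<'E'
from h import *
st(); print(env.current_eef_rot(), at_z(np.load("top.npy",allow_pickle=True).item(),(184.75,180.75),.027))
c=np.array([.56,.16]); 
for s in(1,-1):
    for n,p,d in(("knob",[.533,-.269,.0065],(.975,-.22)),("up",[.57,-.09,.2],(.975,-.22)),("view",[.56,.16,.42],(.975,-.22)),("view2",[.54,-.19,.3],(.975,-.22)),("bayR",[.63,.078,.2],(.5,-.86)),("bayT",[.63,.078,.2],(.86,.5)),("h",[.58,.178,.216],(.5,-.86)),("h60",[.58,.178,.216],(1,0))):
        q=env.ik(p,down(s*np.array(d))); print(s,n,None if q is None else np.array(q).round(2))
E
```

```text
t 1.1 tcp [0.155  0.6313 0.2313] F [ 0.1 -0.7 -0.2] op 0.997
[0.3773 3.1188 0.    ] [0.581  0.1753 0.027 ]
1 knob [-0.33  0.61  0.96  1.83 -0.59  1.01  0.65]
1 up [-0.37  0.2   0.55  1.7  -0.11  1.28 -0.02]
1 view [-0.8   0.17  0.57  1.3  -0.09  1.7  -0.47]
1 view2 [-0.4   0.15  0.78  1.57 -0.11  1.47  0.17]
1 bayR [-0.66  0.34  0.62  1.56 -0.2   1.31 -1.06]
1 bayT [-0.62  0.33  0.58  1.55 -0.19  1.31  0.5 ]
1 h [-0.78  0.25  0.52  1.6  -0.13  1.32 -1.28]
1 h60 [-0.76  0.25  0.5   1.6  -0.12  1.32 -0.24]
-1 knob [-0.4   0.67  1.07  1.84 -0.68  1.05 -2.42]
-1 up [ 1.13  0.49 -1.31  1.65  0.48  1.38  2.67]
-1 view [-0.66  0.16  0.39  1.29 -0.06  1.7   2.64]
-1 view2 None
-1 bayR [-0.57  0.33  0.51  1.55 -0.16  1.31  2.06]
-1 bayT [-0.96  0.47  1.07  1.56 -0.42  1.35 -2.46]
-1 h [-0.64  0.24  0.35  1.6  -0.09  1.32  1.82]
-1 h60 [ 0.55  0.48 -1.18  1.56  0.45  1.41  2.48]
```

Run:
```python
from h import *
p=np.array(env.current_tcp_pos()); env.servo_line(p+[0,0,.16],vel=.3)
env.reach([.54,.16,.42],down((.975,-.22))); f=grab("wrist"); np.save("w1",f,allow_pickle=True); a=f["frame"]
print(np.array(f["T_tool_cam"]),f["f"],f["cx"],f["cy"])
env.reach([.53,-.19,.28],down((.975,-.22))); f=grab("wrist"); np.save("w2",f,allow_pickle=True)
st(); cv2.imwrite("pics/w12.png",cv2.cvtColor(np.vstack([a,f["frame"]])[:, :],4)[:768].copy() if 0 else cv2.resize(cv2.cvtColor(np.hstack([a,f["frame"]]),4),(800,300)))
save(np.load("w1.npy",allow_pickle=True).item(),"w1",None,1.5);save(f,"w2",None,1.5)
```

```text
[[-0.0004  0.9509  0.3095  0.0792]
 [ 1.      0.0005 -0.0001  0.0011]
 [-0.0002  0.3095 -0.9509 -0.144 ]
 [ 0.      0.      0.      1.    ]] 298.09864402120485 253.1808721797786 193.19690932178122
t 5.47 tcp [ 0.5311 -0.1882  0.2803] F [ 0.3 -0.6  0.4] op 1.0
```

View pics/w1.png

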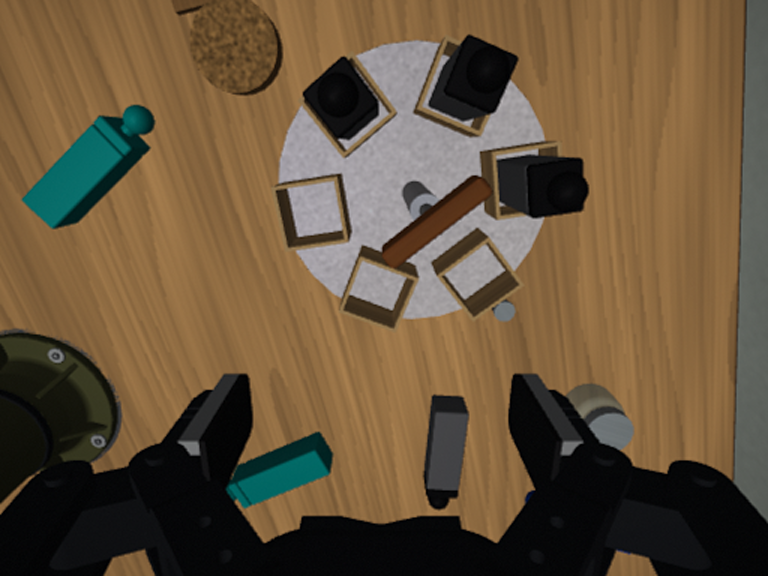

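View pics/w2.png

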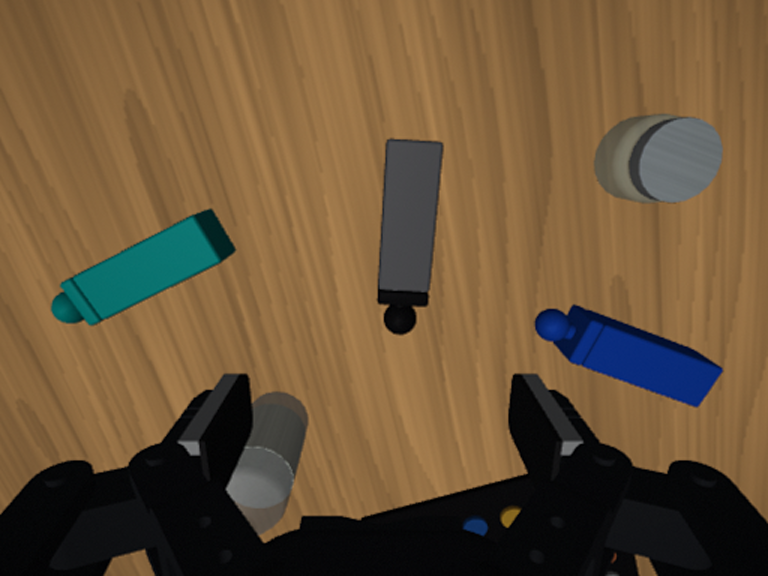

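The first wrist view shows the carousel, with the pointer cap at (504,311), the empty bay's rim at (478,272), and the bar from (388,257) to (487,183). The second shows the grey tube, with its knob at (400,319) and foot edge from (388,140) to (442,142). I'll compute positions from these.

Run:
```python
from h import *
w1,w2,tp=[np.load(n+".npy",allow_pickle=True).item() for n in("w1","w2","top")]
g=lambda f,x,y,z: at_z(f,(x/1.5,y/1.5),z)[:2]
c=lambda x,y,z: at_z(tp,(130+x/4,110+y/4),z)[:2]
k=g(w2,400,319,.023); a=g(w2,388,140,.046);b=g(w2,442,142,.046)
print("knob w",k,"top",c(745,354,.023)); print("foot w",(a+b)/2,"top",(c(577,270,.046)+c(560,317,.046))/2,"width",np.linalg.norm(a-b),"len",np.linalg.norm(k-(a+b)/2),"dir",(k-(a+b)/2)/np.linalg.norm(k-(a+b)/2), "edge-perp", (a-b)/np.linalg.norm(a-b))
# disc
for n,f,roi in(("w1",w1,(180,20,372,218)),("top",tp,(130,128,236,230))):
    im=f["frame"];hsv=cv2.cvtColor(im,cv2.COLOR_RGB2HSV); m=((hsv[...,1]<50)&(hsv[...,2]>125)).astype(np.uint8)
    k2=np.zeros_like(m); k2[roi[1]:roi[3],roi[0]:roi[2]]=m[roi[1]:roi[3],roi[0]:roi[2]]
    n_,lab,s,_=cv2.connectedComponentsWithStats(k2); k2=(lab==1+np.argmax(s[1:,4])).astype(np.uint8)
    pts=np.concatenate(cv2.findContours(k2,0,1)[0])[:,0]; P=np.array([at_z(f,p,.027)[:2] for p in pts]).astype(np.float32)
    (cc,r)=cv2.minEnclosingCircle(P); P2=P[np.abs(np.linalg.norm(P-cc,axis=1)-r)<.006]
    A=np.c_[2*P2,np.ones(len(P2))]; s=np.linalg.lstsq(A,(P2**2).sum(1),rcond=None)[0]; print(n,"disc",cc,r,s[:2],np.sqrt(s[2]+s[0]**2+s[1]**2),len(P2))
print("ptr",g(w1,504,311,.042),c(415,189,.042))
B=[g(w1,*p,.087) for p in((433,268),(483,230),(519,284),(474,316))];print("bay w",np.mean(B,0),[np.linalg.norm(B[i]-B[i-1]).round(3) for i in range(4)])
B=[c(*p,.087) for p in((286,190),(356,160),(395,238),(324,274))];print("bay t",np.mean(B,0),[np.linalg.norm(B[i]-B[i-1]).round(3) for i in range(4)])
h=[g(w1,388,250,.25),g(w1,485,180,.25)];print("bar w",np.mean(h,0),h[1]-h[0]);h=[c(158,163,.25),c(205,278,.25)];print("bar t",np.mean(h,0),h[0]-h[1])
```

```text
knob w [ 0.5337 -0.2717] top [ 0.5327 -0.27  ]
foot w [ 0.5777 -0.1148] top [ 0.5759 -0.119 ] width 0.04342193606896721 len 0.16291670799786767 dir [-0.2701 -0.9628] edge-perp [-0.9677  0.252 ]
w1 disc (0.5844143629074097, 0.1784241944551468) 0.15960073471069336 [0.5845 0.1784] 0.15796625756997998 197
top disc (0.5841188430786133, 0.17716138064861298) 0.1600424349308014 [0.5838 0.1775] 0.15758212431026464 209
ptr [0.6658 0.0125] [0.6633 0.0117]
bay w [0.6333 0.0807] [np.float64(0.075), np.float64(0.067), np.float64(0.075), np.float64(0.061)]
bay t [0.6274 0.0712] [np.float64(0.077), np.float64(0.063), np.float64(0.073), np.float64(0.065)]
bar w [0.5854 0.184 ] [0.075  0.0334]
bar t [0.5798 0.1759] [0.0847 0.0384]
```

Run:
```python
from h import *
k=np.array([.5335,-.2713]); d=np.array([.259,.966]); rot=down((.966,-.259)); off=.0165
env.command_gripper(.75,20)
env.reach([*k,.10],rot); print(env.servo_line([*k,.023-off],vel=.1,contact_N=6)); st()
env.command_gripper(0,20); st()
if .25<env.current_opening()<.5:
    for th in np.radians(np.linspace(10,90,9)):
        u=.162*np.cos(th)-.023*np.sin(th); z=.162*np.sin(th)+.023*np.cos(th)
        env.servo_line([*(k+d*(.162-u)),z-off],vel=.12); print(np.degrees(th).round(),np.array(env.current_ft_force()).round(1))
st(); f=grab("scene"); p=px(f,[.58,-.09,.09]).astype(int); print(p); save(f,"up",(max(p[0]-100,0),p[1]-75,p[0]+100,p[1]+75),3)
```

```text
False
t 7.72 tcp [ 0.534  -0.2717  0.0072] F [-0.5 -0.1 -0.3] op 0.75
t 8.11 tcp [ 0.5338 -0.2714  0.0072] F [-1.4  1.2  5.6] op 0.36
10.0 [-1.1 -0.9 -2. ]
20.0 [-0.4 -0.4 -1.1]
30.0 [-0.3 -0.4 -1.3]
40.0 [ 0.6 -0.9 -1.6]
50.0 [ 0.3 -1.1 -1.7]
60.0 [-0.6 -1.3  0.1]
70.0 [-0.7 -1.7  3.8]
80.0 [-0.4 -0.4  4.3]
90.0 [-0.6  0.4  5.5]
t 11.63 tcp [ 0.5818 -0.0913  0.1456] F [-0.6  0.4  5.5] op 0.358
[222 215]
```

View pics/up.png

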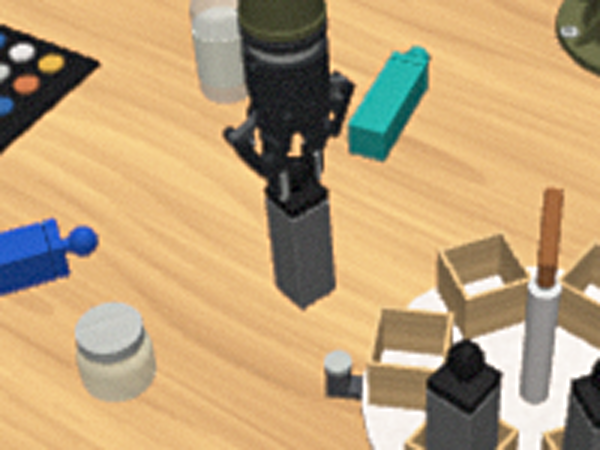

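The tube is upright in the grip with its foot on the table, crop (300,240). I'll let go, back off and check that it stands.

Run:
```python
from h import *
p=np.array(env.current_tcp_pos())
env.command_gripper(.75); env.servo_line(p+[0,0,.09],vel=.12); env.dwell(.3)
f=grab("wrist"); np.save("w3",f,allow_pickle=True); st()
b=grab("scene"); q=px(b,[.58,-.09,.09]).astype(int)
cr=cv2.resize(b["frame"][q[1]-64:q[1]+64,q[0]-64:q[0]+64],(384,384),interpolation=2)
print(px(f,[p[0],p[1],.162]),px(f,[.5813,-.0924,0.]),q)
cv2.imwrite("pics/stand.png",cv2.cvtColor(np.hstack([f["frame"][:, 56:456],cr]),4))
```

```text
t 13.36 tcp [ 0.5815 -0.0918  0.2353] F [0.4 0.7 0. ] op 0.751
[252.1412 203.6656] [252.4867 161.0933] [222 215]
```

View pics/stand.png

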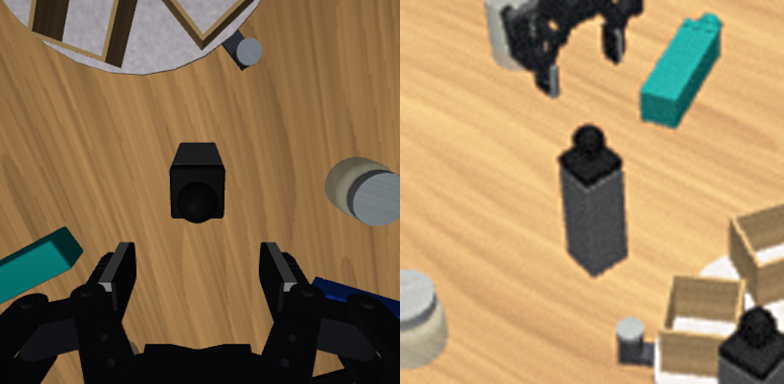

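It stands alone, with the knob at (253,202) where predicted and the lid square to the gripper. I'll refine the bay angle by fitting the rim corners.

Run:
```python
from h import *
from scipy.optimize import least_squares
w1,tp=[np.load(n+".npy",allow_pickle=True).item() for n in("w1","top")]
W=np.array([(483,230),(519,284),(474,316)])/1.5; T=np.array([(286,190),(356,160),(395,238),(324,274)])/4+[130,110]
def cor(x,y,th,h=.035):
    e=np.array([np.cos(th),np.sin(th)]);t=np.array([-e[1],e[0]]);c=np.array([x,y])+.115*e
    return [np.append(c+i*h*e+j*h*t,.087) for i,j in((-1,-1),(-1,1),(1,1),(1,-1))]
def res(v,f,pk):
    P=np.array([px(f,p) for p in cor(*v)]); return [ (lambda D:D[np.argmin(np.abs(D).sum(1))])(P-k) for k in pk]
pr=lambda v:[(v[0]-.5842)/.0015,(v[1]-.178)/.0015]
for nm,S in(("w",[(w1,W)]),("t",[(tp,T)]),("both",[(w1,W),(tp,T)])):
    s=least_squares(lambda v:np.concatenate([np.ravel(res(v,f,p)) for f,p in S]+[pr(v)]),[.5842,.178,np.radians(-65)])
    v=s.x; print(nm,v[:2],np.degrees(v[2]),v[:2]+.115*np.array([np.cos(v[2]),np.sin(v[2])]),s.fun.round(1))
```

```text
w [0.5818 0.1808] -63.01902923650303 [0.634  0.0783] [ 1.8  2.1  2.1 -1.9 -1.9  1.6 -1.6  1.8]
t [0.5832 0.1774] -66.69321552118662 [0.6287 0.0718] [-0.5  0.2  1.9 -0.   0.  -0.2 -2.3 -1.4 -0.7 -0.4]
both [0.5812 0.1796] -63.402984936828084 [0.6327 0.0768] [ 1.4  3.2  1.4 -0.7 -2.7  2.5 -2.3 -0.3 -0.3 -1.5 -1.2 -2.2 -2.9 -2.4
 -2.   1.1]
```

Residuals are too large because my corner picks were rough, so I'll take a dedicated close view of the bay.

Run:
```python
from h import *
p=np.array(env.current_tcp_pos()); env.servo_line(p+[0,0,.1],vel=.25)
env.servo_line([.62,.03,.335],vel=.25,rot=down((.966,-.259))); env.dwell(.2)
f=grab("wrist"); np.save("w4",f,allow_pickle=True); st()
print(px(f,[.6328,.0738,.087]))
save(f,"w4",None,1.5)
```

```text
t 14.87 tcp [0.6197 0.0282 0.3353] F [-1.   0.2 -0.6] op 0.749
[252.77   122.0529]
```

View pics/w4.png

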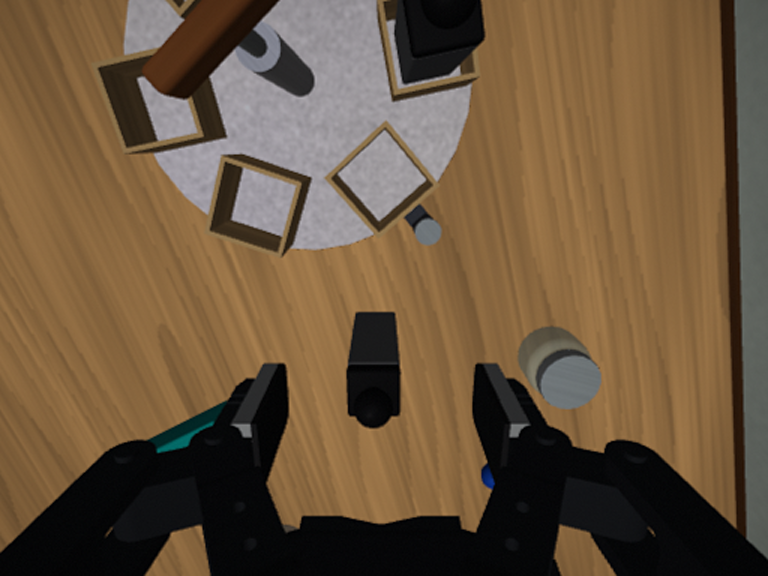

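The bay's outer rim corners are at (326,178), (386,122), (438,184) and (378,231), and the pointer cap is at (428,231).

Run:
```python
from h import *
w=np.load("w4.npy",allow_pickle=True).item()
C=np.array([(326,178),(386,122),(438,184),(378,231)])/1.5
P=np.array([at_z(w,c,.087)[:2] for c in C]); print(P.mean(0),[np.linalg.norm(P[i]-P[i-1]).round(4) for i in range(4)])
d=P[0]-P[1]+P[3]-P[2]; e=P[3]-P[0]+P[2]-P[1]
print("edge angles",np.degrees(np.arctan2(d[1],d[0])),np.degrees(np.arctan2(e[1],e[0])))
pt=at_z(w,np.array([428,231])/1.5,.042)[:2]; print("ptr",pt)
im=w["frame"];v=P.mean(0)-[.5842,.178];print(np.degrees(np.arctan2(v[1],v[0])),np.linalg.norm(v))
```

```text
[0.6359 0.0758] [np.float64(0.0636), np.float64(0.0678), np.float64(0.0669), np.float64(0.0655)]
edge angles -155.40276066889223 -62.16917935768393
ptr [0.6662 0.0132]
-63.17528267740864 0.11447837000152955
```

Run:
```python
from h import *
k=np.array([.5815,-.0918]); r0=down((.966,-.259)); r1=down((.897,.4415)); b=np.array([.6352,.075])
env.servo_line([*k,.24],rot=r0,vel=.25); print(env.servo_line([*k,.1455],vel=.1,contact_N=6)); env.command_gripper(0,60); st()
env.servo_line([*k,.2655],vel=.1); st()
env.servo_line([*b,.2655],rot=r1,vel=.08); env.dwell(.5); st()
f=grab("scene"); q=px(f,[*b,.1]).astype(int); w=grab("wrist")
cv2.imwrite("pics/over.png",cv2.cvtColor(np.hstack([w["frame"][:,56:456],cv2.resize(f["frame"][q[1]-64:q[1]+64,q[0]-64:q[0]+64],(384,384),interpolation=2)]),4))
```

```text
False
t 17.16 tcp [ 0.582  -0.0918  0.1464] F [-1.7  0.8  5.4] op 0.345
t 18.51 tcp [ 0.5811 -0.0917  0.2647] F [-0.2 -0.5 -2.7] op 0.345
t 21.35 tcp [0.6352 0.075  0.2655] F [ 0.4 -1.  -3.2] op 0.341
```

View pics/over.png

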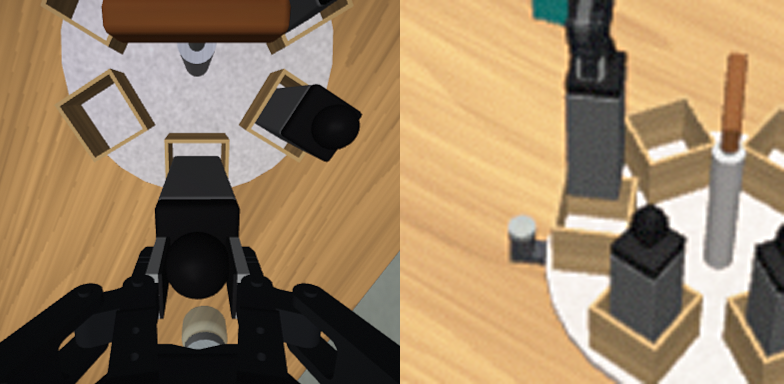

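The tube hangs straight over the bay, centred and square: rim (165–228,137) against tube (155–240,200) in the wrist view. I'll lower it gently.

Run:
```python
from h import *
b=np.array([.6352,.075])
c=env.servo_line([*b,.182],vel=.06,contact_N=4); st(); print(c)
if not c: print(env.servo_line([*b,.169],vel=.015,contact_N=2.5)); st()
```

```text
t 22.99 tcp [0.6355 0.075  0.1825] F [-0.8  0.2 -3.2] op 0.34
False
True
t 23.59 tcp [0.6351 0.0749 0.1734] F [-1.3 -0.1  5.5] op 0.346
```

Run:
```python
from h import *
b=np.array([.6352,.075]); a=np.array([.5842,.178])
env.command_gripper(.75); st(); env.servo_line([*b,.33],vel=.15); env.dwell(.2); st()
w=grab("wrist"); f=grab("scene"); q=px(f,[*b,.1]).astype(int)
env.servo_line([*a,.33],rot=down((.4415,-.897)),vel=.1); w2=grab("wrist"); st()
cv2.imwrite("pics/placed.png",cv2.resize(cv2.cvtColor(np.hstack([w["frame"][:,56:456],w2["frame"][:,56:456],cv2.resize(f["frame"][q[1]-64:q[1]+64,q[0]-64:q[0]+64],(384,384),interpolation=2)]),4),(800,260)))
print(px(w2,[*a,.25]))
```

```text
t 24.02 tcp [0.6337 0.075  0.1714] F [-0.4 -0.6  1.1] op 0.748
t 25.43 tcp [0.6349 0.0751 0.3291] F [-0.4  0.8  0.4] op 0.748
t 27.31 tcp [0.5843 0.1776 0.33  ] F [0.3 0.2 0.3] op 0.754
[251.7097 201.7712]
```

View pics/placed.png

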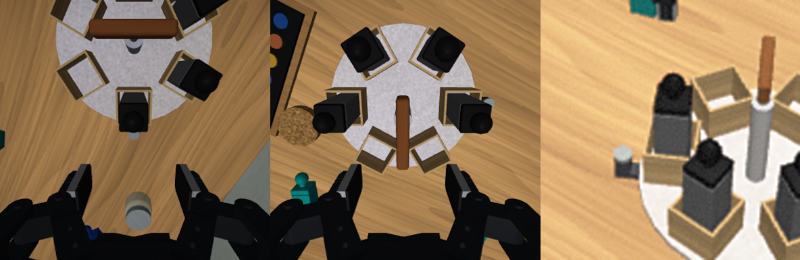

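The tube is upright in its bay. The bar is centred between the jaws and parallel to the pads. Now I'll grip it and turn.

Run:
```python
from h import *
a=np.array([.5842,.178]); c=env.servo_line([*a,.218],vel=.15,contact_N=8); st(); print(c)
env.command_gripper(0,100); st(); p=np.array(env.current_tcp_pos())
if not c:
  t0=-63.8
  for s in np.linspace(6,60,10):
    th=np.radians(t0+s); env.reach([*a,.218],down((np.cos(th),np.sin(th))))
    print(s,round(env.current_time_s(),2),np.array(env.current_ft_force()).round(1),round(env.current_torque()[2],2),round(env.current_opening(),3))
st()
```

```text
t 28.21 tcp [0.5849 0.178  0.219 ] F [1.  0.6 0.8] op 0.751
False
t 28.71 tcp [0.5841 0.179  0.2188] F [-3.6  1.6  5.8] op 0.168
6.0 28.96 [-3.3  1.5  5.2] 0.55 0.172
12.0 29.21 [-3.7  1.6  5.2] 0.75 0.172
18.0 29.46 [-3.4  2.5  5.3] 0.91 0.168
24.0 29.71 [-3.4  2.1  5.5] 1.04 0.173
30.0 29.96 [-5.2  1.6  5.8] 1.12 0.174
36.0 30.21 [-4.1  2.1  5.4] 1.14 0.17
42.0 30.46 [-3.9  2.3  5.6] 1.3 0.17
48.0 30.71 [-4.5  1.7  6.2] 1.31 0.169
54.0 30.96 [-5.3  2.   5.7] 1.36 0.169
60.0 31.21 [-5.6  2.5  6. ] 0.48 0.17
t 31.21 tcp [0.5835 0.1794 0.2188] F [-5.6  2.5  6. ] op 0.17
```

The torque rose to 1.36 N m and then dropped, so I need the real carousel angle. I'll measure it by matching the predicted knobs and empty bays against the images over a range of angles.

```bash
cat >> h.py <<'E'
def score(f,phi,full,A=(.5842,.178),t0=-63.8):
    g=f["frame"].mean(2); r=0
    for i in range(6):
        th=np.radians(t0+phi+60*i); e=np.array([np.cos(th),np.sin(th)]);t=np.array([-e[1],e[0]])
        z=.189 if i in full else .027; s=.012 if i in full else .028
        for u in np.linspace(-s,s,9):
            for v in np.linspace(-s,s,9):
                x,y=px(f,[*(np.array(A)+(.115+u)*e+v*t),z]).round().astype(int)
                if 0<=x<512 and 0<=y<384: r+=(-1 if i in full else 1)*(g[y,x]-110)/81
    return r
def angle(f,full,rng=range(-30,130,3)):
    S=[(score(f,p,full),p) for p in rng]; S.sort(reverse=True); return [(round(s),p) for s,p in S[:5]]
E
python3 - <<'E'
from h import *
w1,tp=[np.load(n+".npy",allow_pickle=True).item() for n in("w1","top")]; sc=np.load("scene.npy",allow_pickle=True).item()
for f in(w1,tp,sc): print("ref",angle(f,(1,2,3)))
for n in("scene","top","wrist"): f=grab(n); np.save("g_"+n,f,allow_pickle=True); print(n,angle(f,(0,1,2,3)))
print(np.array(env.current_q()),env.current_torque())
E
```

```text
ref [(399, 0), (372, 3), (370, -3), (341, 6), (318, -6)]
ref [(535, 0), (516, 3), (500, -3), (473, 6), (427, -6)]
ref [(309, 0), (286, 3), (285, -3), (242, -6), (232, 6)]
scene [(346, 63), (332, 60), (301, 66), (276, 57), (243, 69)]
top [(411, 60), (407, 66), (406, 69), (404, 63), (398, 72)]
wrist [(371, 60), (347, 57), (340, 120), (322, 63), (315, 0)]
[-0.9323  0.2871  0.7209  1.5957 -0.1959  1.3327 -0.2504] [ 0.446   0.7982 -0.1191]
```

All three cameras agree on about 60°, which is one click. I'll release, retreat and check.

Run:
```python
from h import *
env.command_gripper(.6); p=np.array(env.current_tcp_pos()); env.servo_line(p+[0,0,.2],vel=.15); env.dwell(.5); st()
ims=[]
for n in("wrist","scene","top"):
    f=grab(n); print(n,angle(f,(0,1,2,3),range(-30,130,1))); ims.append(f)
    if n=="top": print(env.boxes_of("jar",n)[:1],env.boxes_of("bottle",n)[:1],env.boxes_of("mats",n)[:1])
w,s,_=ims; cv2.imwrite("pics/final.png",cv2.resize(cv2.cvtColor(np.hstack([w["frame"],s["frame"][130:350,100:393]. copy() if 0 else cv2.resize(s["frame"][150:342,140:396],(512,384),interpolation=2)]),4),(800,300)))
```

```text
t 33.78 tcp [0.5843 0.1776 0.4178] F [-0.   0.4 -0.2] op 0.604
wrist [(452, 60), (447, 61), (438, 59), (434, 62), (425, 58)]
scene [(374, 61), (370, 62), (367, 60), (360, 59), (354, 63)]
top [(389, 61), (385, 64), (385, 60), (383, 62), (379, 63)]
[{'rect': [0.5404, 0.3039, 0.5852, 0.362], 'confidence': 0.68}] [{'rect': [0.6467, 0.6063, 0.7111, 0.6732], 'confidence': 0.86}] [{'rect': [0.2186, 0.5549, 0.2504, 0.6214], 'confidence': 0.83}]
```

View pics/final.png

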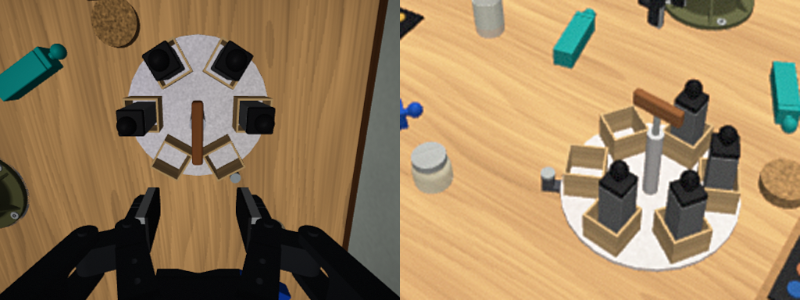

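The empty bay is at the pointer, the loaded tube stands upright one step counter-clockwise, and the bystanders are where they were. Handing in.

```bash
python3 -c "
from station import env
env.hand_in()"
```

```text
the job is handed in; nothing more can be done
```

The job is done and handed in, with the last clock reading at 33.8 s of the 70 s allowed; the hand-in gave no verdict.

- **Tipping up:** I held the grey tube lightly by its knob and raised it about its foot edge. I let go, backed off, and it stood by itself in the wrist and scene views.
- **Into the bay:** I gripped the knob again, lowered the tube until a light touch on the bay floor, about 1 mm from the expected height, and let go. It stood upright in the bay afterwards.
- **Turning the carousel:** I turned it by the bar one click counter-clockwise and let go.

**Last checks:** With the gripper clear, the three cameras put the turn at 60–61°. The last picture shows an empty bay at the pointer and the tube upright in its own. The jar and bottle boxes match those from the start. The mats were partly hidden in the top view, but the visible part is where they were.

**What disagreed:**
- My first bay estimate, from roughly picked corners, was a few millimetres out, so I replaced it with a closer wrist view before placing.
- The wrist torque rose to about 1.4 N m during the turn, more than the 0.4 N m stated for a click. I did not find out why; I checked the angle with the cameras before letting go.

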